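# Feel a filed steel strip for burrs

## Robot

A 7-joint arm with a two-finger parallel gripper is mounted at the origin on the work surface. World frame = base frame: x ahead of the robot, y to its left, z up, the work surface at z = 0. Lengths are in m, angles in degrees, forces in N, time in s.
With the tool pointing down it reaches from about 0.425 to 1.025 m from the base axis. Payload 9.4 kg.
Tool frame: the origin (TCP) lies between the finger pads, 19 mm behind the fingertips; this is the grasp point; z points along the fingers, y is the line along which they close (so a half turn about z gives the same grasp; the last joint's range is limited). The gripper opens to 85 mm and grips with 20 to 120 N. Pads are 22 mm wide; open, the fingers measure 114 mm over their backs; the gripper's body (76 mm by 85 mm) begins 54 mm behind the grasp point. The pads swing forward as they close: fully open they stand 13 mm farther back than shut.
Start: joints at [-74.868, 34.337, -0.143, 91.639, 0.103, 54.024, -4.572], TCP at [0.242, 0.683, 0.25] pointing down, gripper open.
Joint ranges: [-147.43, 147.43], [-19.82, 112.94], [-74.19, 73.91], [6.32, 146.72], [-59.91, 239.91], [6.04, 106.73], [-150.56, 150.56]. Speed limits (degrees/s): [127.2, 127.2, 172.46, 172.46, 180, 180, 180].

## Interface

Orientations are given as a 3x3 rotation matrix whose columns are the frame's x, y, z axes.
In Python, from bench import arm gives the robot as it stands.
- The arm moves only by the tool arm_command, never from a script. Its argument "moves" is a list of rows, each a list of 3 entries, a list of its own where there are three numbers: the shift along the tool's x, y, z in mm, then the turn about the tool's z in rad, then the finger opening in mm, from 0 to 85.4. In form: [[[x, y, z], yaw, claw], ...]. A call has 1 to 20 rows; each row shifts and turns the commanded pose from where the row before left it, along the tool's axes as they then stand; what a row does not reach is not made up. A row lasts 1/10 s, in which the tool goes at most 50 mm and 8.59 degrees, less where a joint would pass 70% of its speed; a pose out of reach is approached as far as the arm can. A call with a gripper value outside its range is refused whole. The fingers move at their own pace and stop on an object; "squeeze" is the grip in N (left out, the last holds). Time passes only in rows, so rows that do not move let the fingers close. It gives the time, the measured TCP pose, the force, the opening and the grip force at its end, in the units of the state.
- arm.observe(): the state, without advancing time (a new reading comes with each control period).
- arm.grab_frame(name): name is "scene" or "top" or "wrist"; returns the picture (400x640x3 uint8, red, green, blue); there is no depth.
- arm.camera_params(name): a dict with "fx", "fy", "cx", "cy" (pixels), "k1" (the pictures are not rectified: a ray, as slopes to the right and down, at radius r is drawn at 1 + k1 r^2 times it, then the intrinsics apply), "eye" and "attitude" of the camera in the world; the wrist camera has in their place "T_tool_cam" (4x4, takes a point from camera to tool coordinates, whose origin is the TCP and whose axes are the flange's). Camera axes: x right, y down, z forward; pixel columns grow to the right and rows downward; lengths in m; the calibration is good to about 2 mm. A picture is of the moment at which its call begins: read the wrist's pose just before it. camera_params takes no time and is no camera call.
- arm.sign_off(): hands the job in; it is judged then, once.
The state is a dict: "t": time; "qpos": joint angles; "qd": joint speeds; "joint_torque": joint torques, N m; "tool_pos": TCP position; "orientation": TCP orientation; "ft_force": force on the tool from outside, world axes, zero at the start; "torque": the same for the moment, N m; "opening": finger opening in m; "gripper_force": force on a finger pad.
Only numpy, scipy, OpenCV 4.12 (cv2) and the standard library are available. Lean on these libraries where they do the work, as an engineer would, in place of code of your own. Each camera call takes 0.05 s, during which the arm holds its last target. There are 200 camera calls.

## Task

Feel the freshly filed steel arc for burrs: with the fingers shut and pointing straight down, go along it with the fingertips from the end by the red magnet to the end by the green magnet, lightly touching it at every black punch mark in turn. The strip is sprung: rest on it only gently and never press it down more than 10 mm. Then lift the hand clear, leaving the magnets, tin, screwdriver and oil bottle where they stand.

Things in the scene. Friction and masses are not known exactly. Their poses are not given: they have to be found in the camera images.
- mark0 (a point): black round punch mark 0 of 7, 9 mm across, on the bright steel strip; the point lies on the strip's top face on its centre line. mark0 is the end mark on the cradle's +y side, mark6 the one on its -y side, mark3 the middle; neighbours are 40 mm apart along the arc
- mark1 (a point): black round punch mark 1 of 7, 9 mm across, on the bright steel strip; the point lies on the strip's top face on its centre line. mark0 is the end mark on the cradle's +y side, mark6 the one on its -y side, mark3 the middle; neighbours are 40 mm apart along the arc
- mark2 (a point): black round punch mark 2 of 7, 9 mm across, on the bright steel strip; the point lies on the strip's top face on its centre line. mark0 is the end mark on the cradle's +y side, mark6 the one on its -y side, mark3 the middle; neighbours are 40 mm apart along the arc
- mark3 (a point): black round punch mark 3 of 7, 9 mm across, on the bright steel strip; the point lies on the strip's top face on its centre line. mark0 is the end mark on the cradle's +y side, mark6 the one on its -y side, mark3 the middle; neighbours are 40 mm apart along the arc
- mark4 (a point): black round punch mark 4 of 7, 9 mm across, on the bright steel strip; the point lies on the strip's top face on its centre line. mark0 is the end mark on the cradle's +y side, mark6 the one on its -y side, mark3 the middle; neighbours are 40 mm apart along the arc
- mark5 (a point): black round punch mark 5 of 7, 9 mm across, on the bright steel strip; the point lies on the strip's top face on its centre line. mark0 is the end mark on the cradle's +y side, mark6 the one on its -y side, mark3 the middle; neighbours are 40 mm apart along the arc
- mark6 (a point): black round punch mark 6 of 7, 9 mm across, on the bright steel strip; the point lies on the strip's top face on its centre line. mark0 is the end mark on the cradle's +y side, mark6 the one on its -y side, mark3 the middle; neighbours are 40 mm apart along the arc
- strip (a joint): how far the strip is pressed down, in m: 0 at rest (top face 50 mm above the bench), 0.014 at its stop. Bright steel arc 28 mm wide, 6 mm thick, centre-line radius 200 mm, running on 20 mm past each end mark. It stays level on sprung stems, cannot be lifted or slid sideways, starts to give at 1 to 2 N, then yields 1 mm per further 0.7 N, and springs back
- cradle: the plywood board that carries the strip, 190 x 360 x 18 mm, screwed to the bench; origin under its middle, +x the side to which the arc bulges, y along its length. The arc's centre lies at x = -165 mm, the strip's middle at x = +35 mm, its ends at x = -11, y = +-127 mm
- red_magnet: red round knob magnet, steel foot 24 mm across and cap 20 mm across, 17 mm high, standing loose on the board about 45 mm past one end mark, its top 15 mm lower than the strip's; origin under its centre. It shows the end where the stroke starts
- green_magnet: green round knob magnet, steel foot 24 mm across and cap 20 mm across, 17 mm high, standing loose on the board about 45 mm past one end mark, its top 15 mm lower than the strip's; origin under its centre. It shows the end where the stroke finishes
- tin: small open brass tin, 56 mm across, 26 mm high, standing loose on the board in the hollow of the arc; origin under its centre
- screwdriver: screwdriver with wooden handle, 190 mm long, lying on the bench to the left (+y) of the board; origin under its middle, blade to its +x
- oil: yellow oil bottle with red cap, 48 mm across, 110 mm high, standing on the bench to the right (-y) of the board; origin under its centre

How it is judged (in metres and radians):
On the way, in this order (a step that is already met when the one before it is completed fails the run):
1. the fingertips touch the stretch of strip (20 mm each way) round mark number 1 counted from the red magnet, the TCP within 13 mm of it sideways (((horizontal distance between red_magnet and mark0 below 0.12 m and (horizontal distance between the grasp point and mark0 below 0.013 m and contact force between the fingers and strip_c0 above 0.3 N)) or (not (horizontal distance between red_magnet and mark0 below 0.12 m) and (horizontal distance between the grasp point and mark6 below 0.013 m and contact force between the fingers and strip_c6 above 0.3 N)))), for 0.04 s.
2. the fingertips touch the stretch of strip (20 mm each way) round mark number 2 counted from the red magnet, the TCP within 13 mm of it sideways (((horizontal distance between red_magnet and mark0 below 0.12 m and (horizontal distance between the grasp point and mark1 below 0.013 m and contact force between the fingers and strip_c1 above 0.3 N)) or (not (horizontal distance between red_magnet and mark0 below 0.12 m) and (horizontal distance between the grasp point and mark5 below 0.013 m and contact force between the fingers and strip_c5 above 0.3 N)))), for 0.04 s.
3. the fingertips touch the stretch of strip (20 mm each way) round mark number 3 counted from the red magnet, the TCP within 13 mm of it sideways (((horizontal distance between red_magnet and mark0 below 0.12 m and (horizontal distance between the grasp point and mark2 below 0.013 m and contact force between the fingers and strip_c2 above 0.3 N)) or (not (horizontal distance between red_magnet and mark0 below 0.12 m) and (horizontal distance between the grasp point and mark4 below 0.013 m and contact force between the fingers and strip_c4 above 0.3 N)))), for 0.04 s.
4. the fingertips touch the stretch of strip (20 mm each way) round mark number 4 counted from the red magnet, the TCP within 13 mm of it sideways (((horizontal distance between red_magnet and mark0 below 0.12 m and (horizontal distance between the grasp point and mark3 below 0.013 m and contact force between the fingers and strip_c3 above 0.3 N)) or (not (horizontal distance between red_magnet and mark0 below 0.12 m) and (horizontal distance between the grasp point and mark3 below 0.013 m and contact force between the fingers and strip_c3 above 0.3 N)))), for 0.04 s.
5. the fingertips touch the stretch of strip (20 mm each way) round mark number 5 counted from the red magnet, the TCP within 13 mm of it sideways (((horizontal distance between red_magnet and mark0 below 0.12 m and (horizontal distance between the grasp point and mark4 below 0.013 m and contact force between the fingers and strip_c4 above 0.3 N)) or (not (horizontal distance between red_magnet and mark0 below 0.12 m) and (horizontal distance between the grasp point and mark2 below 0.013 m and contact force between the fingers and strip_c2 above 0.3 N)))), for 0.04 s.
6. the fingertips touch the stretch of strip (20 mm each way) round mark number 6 counted from the red magnet, the TCP within 13 mm of it sideways (((horizontal distance between red_magnet and mark0 below 0.12 m and (horizontal distance between the grasp point and mark5 below 0.013 m and contact force between the fingers and strip_c5 above 0.3 N)) or (not (horizontal distance between red_magnet and mark0 below 0.12 m) and (horizontal distance between the grasp point and mark1 below 0.013 m and contact force between the fingers and strip_c1 above 0.3 N)))), for 0.04 s.
7. the fingertips touch the stretch of strip (20 mm each way) round mark number 7 counted from the red magnet, the TCP within 13 mm of it sideways (((horizontal distance between red_magnet and mark0 below 0.12 m and (horizontal distance between the grasp point and mark6 below 0.013 m and contact force between the fingers and strip_c6 above 0.3 N)) or (not (horizontal distance between red_magnet and mark0 below 0.12 m) and (horizontal distance between the grasp point and mark0 below 0.013 m and contact force between the fingers and strip_c0 above 0.3 N)))), for 0.04 s.
At the end, for the whole second after the job is handed in: the strip is back up (pressed less than 2 mm), and the two magnets, the tin, the screwdriver and the oil bottle are within 15 mm of where they were (value of joint strip below 0.002 m and distance of each of red_magnet, green_magnet, tin, screwdriver, oil from where it was at the start of the episode below 0.015 m); the robot touches nothing.
It fails at once if the strip is pressed down more than 10 mm (value of joint strip above 0.0105 m).
It fails at once if a magnet is lifted or pushed more than 15 mm from its place (distance of any of red_magnet, green_magnet from where it was at the start of the episode above 0.015 m).
It fails at once if the tin, screwdriver or oil bottle is lifted or pushed more than 15 mm from its place (distance of any of tin, screwdriver, oil from where it was at the start of the episode above 0.015 m).
It also fails if it takes over 40 s, if anything falls off the work surface, if the arm or the gripper's body presses on something with over 40 N, if the wrist force passes 120 N, or if a joint passes its speed limit or range.

## Working session

There is one attempt and no reset: what is moved stays moved. The work goes in short steps, Python scripts to look and compute and a tool call to move; the robot and the scene stay as the last step left them, time stands still between calls to the robot, and variables do not carry over. Pictures are saved under pics/ and viewed, at most 10 in all, crops included, and the job is handed in when it is done.

Besides the shell and the picture viewer there is one more tool, called after "Emit:" as a command line: name --argument value ..., lists and objects as JSON in quotes. arm_command: Moves the arm, as the interface text tells. Its arguments: {"type":"object","properties":{"moves":{"type":"array","items":{"type":"array"}},"squeeze":{"type":"number"}},"required":["moves"]}

```bash
mkdir -p pics
python3 - <<'E'
from bench import arm
import cv2
s=arm.observe();print(s['t'],s['tool_pos'],s['orientation'],s['ft_force'],s['opening'])
for n in('top','scene'):
    cv2.imwrite(f'pics/{n}.png',arm.grab_frame(n)[:,:,::-1])
    print(arm.camera_params(n))
E
```

```text
0.0 [0.24217553 0.6828901  0.24909419] [[-9.42520506e-01  3.34148063e-01 -4.10028744e-04]
 [ 3.34148292e-01  9.42519279e-01 -1.52570368e-03]
 [-1.23350933e-04 -1.57501741e-03 -9.99998752e-01]] [ 0.16830535 -0.52417836  0.69371868] 0.08524477748838542
{'fx': 365.32126144260747, 'fy': 365.32126144260747, 'cx': 318.74872407738195, 'cy': 202.00069034444527, 'k1': -0.021820193798852895, 'eye': array([0.38080721, 0.00615807, 0.99021318]), 'attitude': array([[-7.57099725e-04, -9.81835329e-01,  1.89733531e-01],
       [-9.99815787e-01, -2.89561990e-03, -1.89738848e-02],
       [ 1.91786267e-02, -1.89712945e-01, -9.81652270e-01]])}
{'fx': 377.8289951664113, 'fy': 377.8289951664113, 'cx': 326.9613036707373, 'cy': 198.452498800889, 'k1': -0.06590653528086259, 'eye': array([ 0.85967524, -0.51537411,  0.81647055]), 'attitude': array([[ 0.85451257,  0.40435976, -0.32603904],
       [ 0.51942093, -0.66134544,  0.54113224],
       [ 0.00318767, -0.6317558 , -0.77516091]])}
```

View pics/top.png

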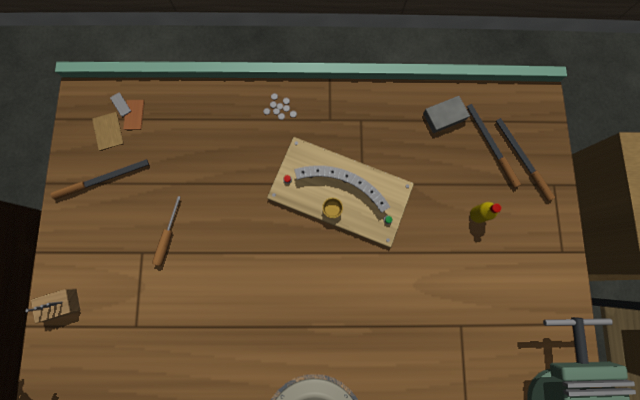

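View pics/scene.png

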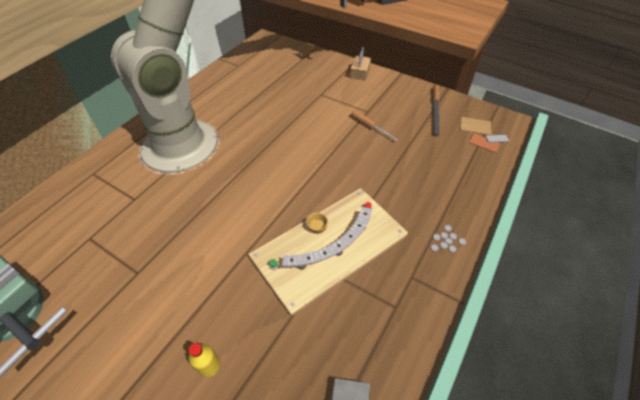

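The top view shows the board centred at about (340,192), with the red magnet at (287,179) on the +y end and the green one at (389,219). That makes mark0 the start. The scene view agrees, with red at (368,206) and green at (273,264). I'll enlarge both.

Run:
```python
import cv2
a=cv2.imread('pics/top.png')[130:255,260:420];cv2.imwrite('pics/topc.png',cv2.resize(a,None,fx=5,fy=4.8,interpolation=cv2.INTER_CUBIC)[:600])
a=cv2.imread('pics/scene.png')[185:315,240:413]
cv2.imwrite('pics/scenec.png',cv2.resize(a,None,fx=4.6,fy=4.6,interpolation=cv2.INTER_CUBIC))
```

```text
(no output)
```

View pics/topc.png

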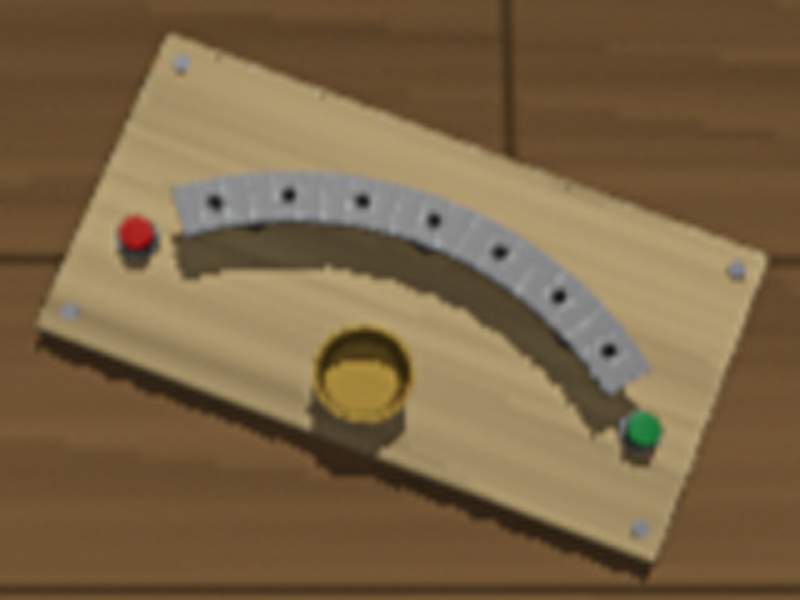

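View pics/scenec.png

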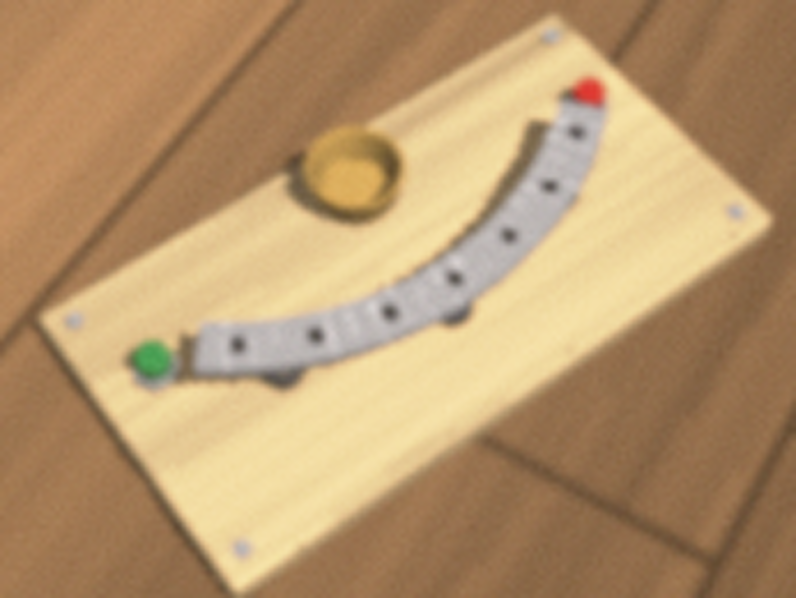

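In the top crop the marks run from (215,203) by red to (608,350) by green. In the scene crop they run from (576,132) to (238,345). Next I triangulate them and fit the known arc.

```bash
cat > h.py <<'E'
import numpy as np, cv2
from bench import arm
def ray(n,uv):
    p=arm.camera_params(n);K=np.array([[p['fx'],0,p['cx']],[0,p['fy'],p['cy']],[0,0,1]])
    q=cv2.undistortPoints(np.array(uv,float)[:,None],K,np.array([p['k1'],0,0,0]))[:,0]
    d=np.c_[q,np.ones(len(q))]@p['attitude'].T
    return p['eye'],d/np.linalg.norm(d,axis=1)[:,None]
def tri(e1,d1,e2,d2):
    P=[]
    for a,b in zip(d1,d2):
        A=np.eye(3)-np.outer(a,a);B=np.eye(3)-np.outer(b,b)
        P.append(np.linalg.solve(A+B,A@e1+B@e2))
    return np.array(P)
def arc():
    a=np.radians(np.degrees(.04/.2)*np.arange(3,-4,-1));return np.c_[-.165+.2*np.cos(a),.2*np.sin(a)]
def fit(P):
    M=arc();m=M.mean(0);c=P[:,:2].mean(0);U,_,V=np.linalg.svd((M-m).T@(P[:,:2]-c));D=np.diag([1,np.linalg.det(U@V)])
    R=(U@D@V).T; F=(M-m)@R.T+c
    return R,c-R@m,F
E
python3 - <<'E'
from h import *
np.set_printoptions(precision=4,suppress=True)
T=np.array([(215,203),(289,195),(362,201),(433,220),(500,252),(559,296),(608,350)])
S=np.array([(576,132),(549,186),(509,236),(455,278),(390,313),(316,335),(238,345)])
T=(T+.5)/[5,4.8]-.5+[260,130];S=(S+.5)/4.6-.5+[240,185]
e1,d1=ray('top',T);e2,d2=ray('scene',S)
P=tri(e1,d1,e2,d2);print(P)
R,t,F=fit(P);print(np.degrees(np.arctan2(R[1,0],R[0,0])),t);print(F,np.linalg.norm(F-P[:,:2],axis=1))
for e,d in((e1,d1),(e2,d2)):
    Q=e+d*((.05-e[2])/d[:,2])[:,None];print(np.c_[Q[:,:2],1e3*(Q[:,:2]-F)])
E
```

```text
[[ 0.6443  0.0306  0.0474]
 [ 0.6489 -0.0091  0.0472]
 [ 0.6459 -0.0482  0.0464]
 [ 0.6349 -0.086   0.0472]
 [ 0.6169 -0.1215  0.0469]
 [ 0.5918 -0.1523  0.0474]
 [ 0.5614 -0.1776  0.0472]]
-21.688355310786086 [ 0.6026 -0.0734]
[[ 0.6444  0.0315]
 [ 0.6492 -0.0081]
 [ 0.6461 -0.048 ]
 [ 0.6351 -0.0864]
 [ 0.6167 -0.1218]
 [ 0.5917 -0.1529]
 [ 0.5609 -0.1784]] [0.0009 0.001  0.0003 0.0004 0.0003 0.0006 0.001 ]
[[ 0.644   0.0309 -0.3512 -0.566 ]
 [ 0.6488 -0.0085 -0.4098 -0.3349]
 [ 0.6455 -0.0474 -0.5459  0.53  ]
 [ 0.6348 -0.0852 -0.3016  1.1462]
 [ 0.6167 -0.1206 -0.0439  1.2059]
 [ 0.5919 -0.1514  0.1903  1.5374]
 [ 0.5616 -0.1764  0.7002  1.9911]]
[[ 0.6446  0.0283  0.1798 -3.2195]
 [ 0.6491 -0.0116 -0.1512 -3.437 ]
 [ 0.6463 -0.0509  0.2265 -2.9874]
 [ 0.6351 -0.0882 -0.0217 -1.8692]
 [ 0.6173 -0.1236  0.6194 -1.8159]
 [ 0.5922 -0.1541  0.5084 -1.2116]
 [ 0.5618 -0.1795  0.9079 -1.0937]]
```

Emit:
arm_command --moves '[[[-15,-12,0],0,0],[[-30,-24,2],0,0],[[-30,-24,4],0,0],[[-30,-24,4],0,0],[[-30,-24,4],0,0],[[-30,-24,4],0,0],[[-30,-24,4],0,0],[[-30,-24,4],0,0],[[-30,-24,4],0,0],[[-30,-24,4],0,0],[[-30,-24,4],0,0],[[-30,-24,4],0,0],[[-30,-24,4],0,0],[[-30,-24,4],0,0],[[-30,-24,4],0,0],[[-30,-24,4],0,0],[[-30,-24,4],0,0],[[-30,-24,4],0,0],[[-30,-24,4],0,0],[[-30,-24,4],0,0]]' --squeeze 20

```text
t: 2.1
tool_pos: [0.6372, 0.0439, 0.1758]
orientation: [[-0.942, 0.335, -0.0], [0.335, 0.942, -0.001], [0.0, -0.001, -1.0]]
ft_force: [0.4, -0.3, -0.2]
opening: -0.0003
gripper_force: 0.0
```

Emit:
arm_command --moves '[[[-15,-12,4],0,0],[[0,0,0],0,0],[[0,0,0],0,0],[[0,0,0],0,0]]'

```text
t: 2.5
tool_pos: [0.6465, 0.032, 0.1721]
orientation: [[-0.943, 0.332, -0.001], [0.332, 0.943, 0.001], [0.001, 0.001, -1.0]]
ft_force: [0.0, -0.5, -0.2]
opening: -0.0003
gripper_force: 0.0
```

Run:
```python
from h import *
s=arm.observe();print(s['tool_pos'],s['ft_force'])
im=arm.grab_frame('wrist')[:,:,::-1].copy();cv2.imwrite('pics/w1.png',im)
p=arm.camera_params('wrist');R=s['orientation'];X=p['T_tool_cam']
F=np.array([[.6444,.0315,.05],[.6492,-.0081,.05],[.6461,-.048,.05],[.6351,-.0864,.05]])
c=(np.linalg.inv(X)@np.c_[(F-s['tool_pos'])@R,np.ones(4)].T)[:3]
x=c[:2]/c[2];r=(x**2).sum(0);print((x*(1+p['k1']*r)*p['fx']).T+[p['cx'],p['cy']],c[2],p['fx'])
```

```text
[0.64654372 0.03203737 0.17207034] [ 0.01037216 -0.48575045 -0.15264977]
[[317.0317868  195.22128214]
 [274.47107144 215.39045192]
 [229.62767384 226.7560321 ]
 [183.54795245 229.26269422]] [0.25816876 0.2634588  0.2665509  0.26726612] 314.03863238323606
```

View pics/w1.png

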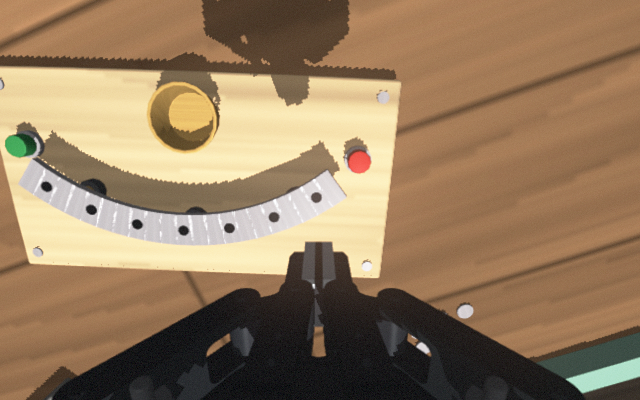

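The wrist view shows marks at (317,197), (274,217), (229,228) and (183,230), all within 2 px of the prediction, so I can go down.

Emit:
arm_command --moves '[[[2,-1,10],0,0],[[0,0,20],0,0],[[0,0,20],0,0],[[0,0,20],0,0],[[0,0,15],0,0],[[0,0,8],0,0],[[0,0,4],0,0],[[0,0,0],0,0],[[0,0,0],0,0],[[0,0,0],0,0]]'

```text
t: 3.55
tool_pos: [0.6456, 0.0301, 0.0758]
orientation: [[-0.942, 0.334, 0.001], [0.334, 0.942, 0.0], [-0.001, 0.001, -1.0]]
ft_force: [-0.4, 0.6, 0.8]
opening: -0.0001
gripper_force: 0.0
```

Emit:
arm_command --moves '[[[0,0,2],0,0],[[0,0,2],0,0],[[0,0,2],0,0],[[0,0,0],0,0],[[0,0,0],0,0],[[0,0,0],0,0]]'

```text
t: 4.15
tool_pos: [0.6451, 0.0301, 0.069]
orientation: [[-0.942, 0.334, -0.0], [0.334, 0.942, -0.0], [0.0, -0.0, -1.0]]
ft_force: [-0.4, -0.0, 0.1]
opening: 0.0002
gripper_force: 0.0
```

Almost touching, so press on in small steps.

Emit:
arm_command --moves '[[[0,0,1],0,0],[[0,0,1],0,0],[[0,0,0],0,0],[[0,0,0],0,0],[[0,0,0],0,0]]'

```text
t: 4.65
tool_pos: [0.6452, 0.0301, 0.0671]
orientation: [[-0.942, 0.334, 0.0], [0.334, 0.942, -0.0], [-0.0, 0.0, -1.0]]
ft_force: [-0.8, -0.3, 2.6]
opening: -0.0
gripper_force: 1.2
```

Emit:
arm_command --moves '[[[0,0,1],0,0],[[0,0,1],0,0],[[0,0,0],0,0],[[0,0,0],0,0],[[0,0,0],0,0]]'

```text
t: 5.15
tool_pos: [0.6452, 0.0301, 0.0651]
orientation: [[-0.942, 0.334, 0.0], [0.334, 0.942, -0.0], [-0.0, 0.0, -1.0]]
ft_force: [-0.4, -0.6, 3.9]
opening: -0.0005
gripper_force: 1.9
```

Emit:
arm_command --moves '[[[-3.3,-7,0],0,0],[[-3.3,-7,0],0,0],[[-3.3,-7,0],0,0],[[-3.3,-7,0],0,0],[[-3.3,-7,0],0,0],[[0,0,0],0,0],[[0,0,0],0,0],[[0,0,0],0,0]]'

```text
t: 5.95
tool_pos: [0.649, -0.0093, 0.065]
orientation: [[-0.942, 0.335, -0.0], [0.335, 0.942, -0.001], [-0.0, -0.001, -1.0]]
ft_force: [0.2, -2.7, 3.3]
opening: 0.0001
gripper_force: 1.9
```

Emit:
arm_command --moves '[[[-2,-7.6,0],0,0],[[-2,-7.6,0],0,0],[[-2,-7.6,0],0,0],[[-2,-7.6,0],0,0],[[-2,-7.6,0],0,0],[[0,0,0],0,0],[[0,0,0],0,0],[[0,0,0],0,0]]'

```text
t: 6.75
tool_pos: [0.6456, -0.0485, 0.065]
orientation: [[-0.942, 0.335, -0.0], [0.335, 0.942, -0.001], [0.0, -0.001, -1.0]]
ft_force: [-0.8, -2.1, 4.0]
opening: -0.0001
gripper_force: 1.9
```

Emit:
arm_command --moves '[[[-0.5,-8,0],0,0],[[-0.5,-8,0],0,0],[[-0.5,-8,0],0,0],[[-0.5,-8,0],0,0],[[-0.5,-8,0],0,0],[[0,0,0],0,0],[[0,0,0],0,0],[[0,0,0],0,0]]'

```text
t: 7.55
tool_pos: [0.6344, -0.0869, 0.0649]
orientation: [[-0.942, 0.335, -0.001], [0.335, 0.942, -0.001], [0.0, -0.001, -1.0]]
ft_force: [-0.0, -2.6, 3.3]
opening: -0.0001
gripper_force: 1.9
```

Tracking to within 1 mm with a steady force of about 3.5 N.

Emit:
arm_command --moves '[[[1,-8,0],0,0],[[1,-8,0],0,0],[[1,-8,0],0,0],[[1,-8,0],0,0],[[1,-7.5,0],0,0],[[0,0,0],0,0],[[0,0,0],0,0],[[0,0,0],0,0]]'

```text
t: 8.35
tool_pos: [0.6164, -0.1224, 0.0649]
orientation: [[-0.942, 0.335, -0.001], [0.335, 0.942, -0.001], [0.001, -0.001, -1.0]]
ft_force: [-0.2, -1.7, 3.0]
opening: 0.0
gripper_force: 1.9
```

Emit:
arm_command --moves '[[[2.6,-7.5,0],0,0],[[2.6,-7.5,0],0,0],[[2.6,-7.5,0],0,0],[[2.6,-7.5,0],0,0],[[2.6,-7.5,0],0,0],[[0,0,0],0,0],[[0,0,0],0,0],[[0,0,0],0,0]]'

```text
t: 9.15
tool_pos: [0.5915, -0.1533, 0.0649]
orientation: [[-0.942, 0.335, -0.001], [0.335, 0.942, -0.001], [0.001, -0.001, -1.0]]
ft_force: [-0.6, -2.7, 4.6]
opening: 0.0001
gripper_force: 1.9
```

Emit:
arm_command --moves '[[[4,-6.8,0],0,0],[[4,-6.8,0],0,0],[[4,-6.8,0],0,0],[[4,-6.8,0],0,0],[[4,-6.8,0],0,0],[[0,0,0],0,0],[[0,0,0],0,0],[[0,0,0],0,0]]'

```text
t: 9.95
tool_pos: [0.5611, -0.1785, 0.0649]
orientation: [[-0.942, 0.335, -0.001], [0.335, 0.942, -0.0], [0.001, -0.001, -1.0]]
ft_force: [-2.7, -1.4, 4.0]
opening: 0.0001
gripper_force: 1.9
```

All seven marks touched. Lift straight up.

Emit:
arm_command --moves '[[[0,0,-5],0,0],[[0,0,-10],0,0],[[0,0,-20],0,0],[[0,0,-25],0,0],[[0,0,-25],0,0],[[0,0,-25],0,0],[[0,0,-15],0,0],[[0,0,0],0,0],[[0,0,0],0,0],[[0,0,0],0,0]]'

```text
t: 10.95
tool_pos: [0.5614, -0.1777, 0.1893]
orientation: [[-0.943, 0.334, -0.001], [0.334, 0.943, 0.0], [0.001, -0.0, -1.0]]
ft_force: [-0.2, 0.3, 0.8]
opening: -0.0004
gripper_force: 0.0
```

Run:
```python
from bench import arm
import cv2
s=arm.observe();print(s['t'],s['tool_pos'],s['ft_force'])
cv2.imwrite('pics/w2.png',arm.grab_frame('wrist')[:,:,::-1])
```

```text
10.95 [ 0.56140225 -0.17771815  0.18926283] [-0.22324708  0.3102746   0.78248799]
```

View pics/w2.png

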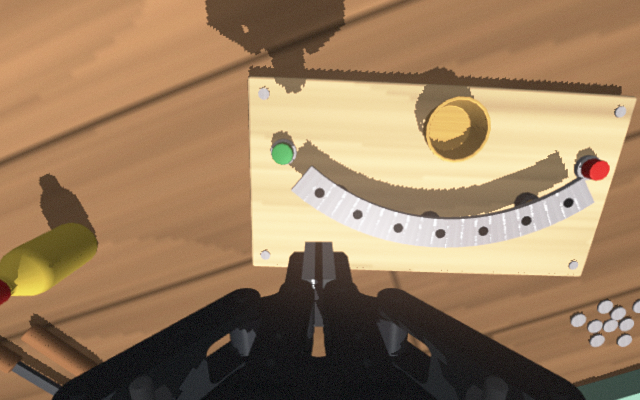

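The hand is clear. The magnets at (283,153) and (596,168), the tin and the oil bottle all stand undisturbed.

```bash
python3 -c "
from bench import arm
print(arm.sign_off())"
```

```text
the job is handed in; nothing more can be done
None
```

I stroked the arc from the red magnet to the green one, resting on all seven marks at about 3 to 5 N (strip pressed roughly 4 mm), then lifted clear and handed the job in at about 11 s; the last wrist picture showed the magnets, tin and oil bottle still in place (the screwdriver was out of view), and no verdict was shown.

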